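# Move the saucepan to the simmer zone and turn the hob down

### The arm

A 6-joint arm with a two-finger parallel gripper is mounted at the origin on a cart in front of the work surface, level with it; the furniture and walls round the work are solid. World frame = base frame: x ahead of the robot, y to its left, z up, the work surface at z = 0. Lengths are in m, angles in rad, forces in N, time in s.
With the tool pointing down it reaches from about 0.4 to 0.825 m from the base axis. Payload 7 kg.
Tool frame: the origin (TCP) lies on the centre line of the jaws, within the pads' length; the fingertips stand 14 mm ahead of it and the grasp point (between the pads) lies 5 mm behind it; z points along the fingers, y is the line along which they close (so a half turn about z gives the same grasp; the last joint's range is limited). The gripper opens to 85 mm and grips with 20 to 120 N. Pads are 22 mm wide; open, the fingers measure 114 mm over their backs; the gripper's body (76 mm by 85 mm) begins 54 mm behind the grasp point. The pads swing forward as they close: fully open they stand 13 mm farther back than shut.
Start: joints at [-0.871, 0.359, 0.012, 0, -1.224, -0.288], TCP at [0.27, -0.619, 0.245] pointing down, gripper open.
Joint ranges: [-3.07, 3.07], [-1.43, 2.12], [-1.02, 1.25], [-3.03, 1.67], [-3.05, -0], [-3.03, 3.03]. Speed limits (rad/s): [2.39, 2.39, 3.01, 3.14, 3.14, 3.14].

### API

Orientations are given as a rotation vector (axis times angle).
In Python, from station import robot, vision, order gives the robot as it stands.
- The arm moves only by the tool servo_tool, never from a script. Its argument "steps" is a list of rows, each an object of numbers: "fingers": the opening, from 0 (shut) to 1 (fully open); "dx", "dy", "dz": the shift along the world's x, y, z in cm; "rx", "ry", "rz": the turn, a rotation vector about the world's x, y, z in degrees. A call has 1 to 12 rows; each row is the pose to reach, as a shift and turn from the pose commanded when the call began; what a row does not reach only later rows make up. A row lasts 1/8 s, in which the tool goes at most 62.5 mm and 10.7 degrees, less where a joint would pass 70% of its speed; a pose out of reach is approached as far as the arm can. A call with a gripper value outside its range is refused whole. The fingers move at their own pace and stop on an object; "force" is the grip in N (left out, the last holds). Time passes only in rows, so rows that repeat a pose let the fingers close. It gives the time, the measured TCP pose, the force, the opening and the grip force at its end, in the units of the state.
- robot.sense(): the state, without advancing time (a new reading comes with each control period).
- vision.read_camera(name): name is "scene" or "top" or "wrist"; returns a dict with "color" (480x640x3 uint8, blue, green, red), "range_z" (480x640 float32, m along the optical axis (not along the pixel's ray), 0 where there is no reading), "fx", "fy", "cx", "cy" (pixels), "extrinsics" (4x4, takes a point from world to camera coordinates). Camera axes: x right, y up, looking along -z (the intrinsics and any distortion apply to the point x, -y, -z); pixel columns grow to the right and rows downward; lengths in m; the calibration is good to about 2 mm. A picture is of the moment at which its call begins.
- order.finish_job(): hands the job in; it is judged then, once.
The state is a dict: "time": time; "joint_pos": joint angles; "joint_vel": joint speeds; "effort": joint torques, N m; "eef_pos": TCP position; "tcp_rot": TCP orientation; "force": force on the tool from outside, world axes, zero at the start; "ft_torque": the same for the moment, N m; "width": opening from 0.0 (shut) to 1.0 (fully open); "finger_force": force on a finger pad.
Only numpy, scipy, OpenCV 4.12 (cv2) and the standard library are available. Lean on these libraries where they do the work, as an engineer would, in place of code of your own. Each camera call takes 0.05 s, during which the arm holds its last target. There are 200 camera calls.

### The job

The saucepan with the steel lid has come to the boil: slide the red pan off the simmer zone (the one with the double orange ring) and centre it on the zone that is free, then slide the saucepan across and centre it on the simmer zone, and last turn the hob's knob all the way down, anticlockwise to its stop. The clip-on handle is off, so push the pans gently along the glass: never lift, tip or shove them fast, keep their lids seated, and leave the blue pan and everything else standing where it is.

Things in the scene. Friction and masses are not known exactly. Their poses are not given: they have to be found in the camera images.
- table_hob: Portable four-zone hob, fixed: smooth level black glass 348 (x) x 548 (y) mm, its top 46 mm above the worktop. Origin at the centre of its underside, on the worktop; x points to its back, y to its left. The zones' centres are at (x, y) = (-85, 155), (-85, -95), (85, 155), (85, -95) mm, which zone is which varies; a knob stands at (0, -220) mm.
- zone_boil: White ring printed on the glass, 136 mm across, with a small cross at its centre: the zone on which the saucepan stands at the start. Origin at its centre on the glass. All zone rings are flat print.
- zone_simmer: The simmer zone: double orange ring printed on the glass, 136 and 126 mm across, with an orange cross at its centre, where the saucepan must go. The red pan stands on it at the start. Origin at its centre on the glass.
- zone_side: White ring printed on the glass, 136 mm across: the zone on which the blue pan stands and stays. Origin at its centre on the glass.
- zone_free: White ring printed on the glass, 136 mm across, with a cross at its centre: the zone that is empty at the start, where the red pan must go. Origin at its centre on the glass.
- saucepan: Round bright steel pan (looks pale grey) without a handle, 116 mm across (119 over the rolled rim), wall upright and 58 mm high, about 0.6 kg; a steel lid lies on it. Origin at the centre of its underside, z up. It stands loose on the glass, within 12 mm of the centre of zone_boil at the start.
- saucepan_lid: Loose steel lid of the saucepan, 118 mm across, with a black knob 26 mm across; the knob's top is 20 mm above the rim, 78 mm above the glass. A lip 6 mm deep fits into the pan with 2.5 mm play. Origin at its centre at the height of the pan's rim.
- red_pan: Round red pan without a handle, 108 mm across (111 over the rim), wall upright and 52 mm high, about 0.5 kg, with a loose red lid on it. Origin at the centre of its underside, z up. It stands on the simmer zone, within 12 mm of its centre, at the start.
- red_lid: Loose red lid of the red pan, 110 mm across, with a black knob 26 mm across; the knob's top is 20 mm above the rim, 72 mm above the glass. A lip 6 mm deep fits into the pan with 2.5 mm play. Origin at its centre at the height of the pan's rim.
- blue_pan: Round blue frying pan without a handle, open and empty, 124 mm across (127 over the rim), 42 mm high, about 0.45 kg, standing loose and up to 22 mm off centre on zone_side. It must stay where it stands. Origin at the centre of its underside.
- knob (a joint): Angle of the hob's twist knob, rad: 0 at its stop (fully down), growing clockwise seen from above to 1.5; it stands between 0.8 and 1.3 at the start. It turns with light friction (0.03 N m) and stays where it is left.
- knob_grip (a point): Middle of the knob's upright grip bar, on the turning axis, 25 mm above the glass. The bar is steel, 50 mm long along the point's x, 13 mm thick along its y, from 12 to 34 mm above the glass, on a black disc 54 mm across, 13 mm high; a red mark lies at its +x end. The point turns with the knob; at the stop its x points along the hob's x.
- salt_shaker: White salt shaker, 41 mm across, 85 mm high, loose, left of the hob. Origin at the centre of its underside.
- bean_tin: Food tin, 57 mm across, 72 mm high, loose, left of the hob. Origin at the centre of its underside.
- clip_handle: The pans' black clip-on handle, 170 mm long, lying loose left of the hob; not needed.
- wooden_spoon: Wooden spoon, 334 mm long, lying loose right of the hob.
- jam_jar: Jar of red jam, 65 mm across, 94 mm high, loose, right of the hob.

How it is judged:
By the outcome, as a careful person would: the job done as asked, in the order asked, and still so for the second after the job is handed in, with the robot touching nothing.
It also fails if it takes over 67 s, if anything falls off the work surface, if the arm or the gripper's body presses on something with over 40 N, if the wrist force passes 120 N, or if a joint passes its speed limit or range.

## Working session

There is one attempt and no reset: what is moved stays moved. The work goes in short steps, Python scripts to look and compute and a tool call to move; the robot and the scene stay as the last step left them, time stands still between calls to the robot, and variables do not carry over. Pictures are saved under pics/ and viewed, at most 10 in all, crops included, and the job is handed in when it is done.

Besides the shell and the picture viewer there is one more tool, called after "Call:" as name(argument=value, ...), one argument or row to a line, values as JSON. servo_tool: Moves the arm, as the interface text tells. Its arguments: {"type":"object","properties":{"steps":{"type":"array","items":{"type":"object","properties":{"fingers":{"type":"number"},"dx":{"type":"number"},"dy":{"type":"number"},"dz":{"type":"number"},"rx":{"type":"number"},"ry":{"type":"number"},"rz":{"type":"number"}}}},"force":{"type":"number"}},"required":["steps"]}

```bash
mkdir -p pics; ls; cat > h.py <<'E'
import numpy as np, cv2
from station import robot, vision, order
def snap(n,f=None):
    c=vision.read_camera(n)
    if f: cv2.imwrite('pics/'+f,c['color'])
    return c
def ray(c,u,v,z):
    E=np.array(c['extrinsics']);R=E[:3,:3];t=E[:3,3];o=-R.T@t
    u=np.atleast_1d(u).astype(float);v=np.atleast_1d(v).astype(float)
    d=np.stack([(u-c['cx'])/c['fx'],-(v-c['cy'])/c['fy'],-np.ones_like(u)],1)@R
    return o+d*((z-o[2])/d[:,2])[:,None]
E
python3 - <<'E'
from h import *
c=snap('top','top1.png');s=snap('scene','scene1.png')
for k in (c,s): 
    E=np.array(k['extrinsics']);print(-E[:3,:3].T@E[:3,3],E[:3,:3].round(3).tolist(),k['fx'],k['cx'],k['cy'],[x for x in k if x not in('color','range_z')])
print(robot.sense())
E
```

```text
pics
[0.08087988 0.08116037 1.63847243] [[-0.208, -0.978, 0.008], [0.937, -0.197, 0.287], [-0.279, 0.067, 0.958]] 588.1299559521154 321.18734069852917 248.7934691495863 ['fx', 'fy', 'cx', 'cy', 'extrinsics']
[-0.45576002 -0.77704702  0.69656753] [[0.582, -0.813, -0.018], [0.359, 0.237, 0.903], [-0.73, -0.532, 0.43]] 454.67883442357663 316.6610541689387 232.57860338822888 ['fx', 'fy', 'cx', 'cy', 'extrinsics']
{'time': 0.1, 'joint_pos': array([-8.70885061e-01,  3.59322864e-01,  1.11132551e-02, -2.90356821e-04,
       -1.22409124e+00, -2.88123565e-01]), 'joint_vel': array([ 0.00241264, -0.00184699,  0.0020742 ,  0.00039689, -0.00022224,
        0.00101465]), 'effort': array([-1.54308982e-03, -5.84766948e+01,  2.94108850e+01,  6.95455045e+00,
       -3.12905002e-03, -6.37553754e-06]), 'eef_pos': array([ 0.26998054, -0.6181944 ,  0.24443951]), 'tcp_rot': array([ 6.42025276e-01, -3.07480582e+00, -2.28373153e-03]), 'force': array([0.30266127, 0.26534031, 0.18699311]), 'ft_torque': array([-0.00429869,  0.03037368,  0.04218865]), 'finger_force': 0.0, 'width': 0.9990324077202101}
```

View pics/top1.png

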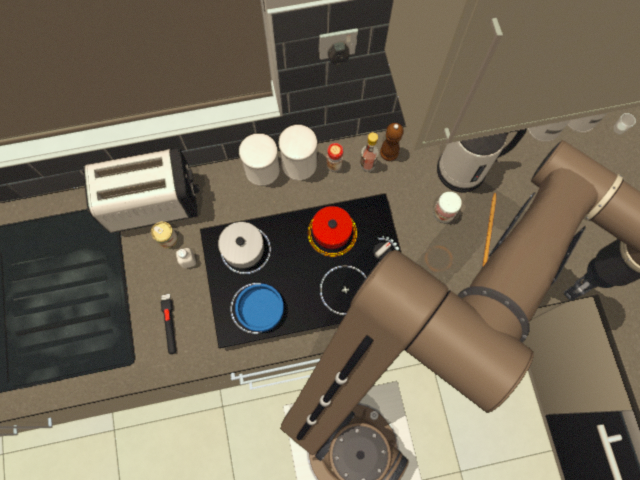

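View pics/scene1.png

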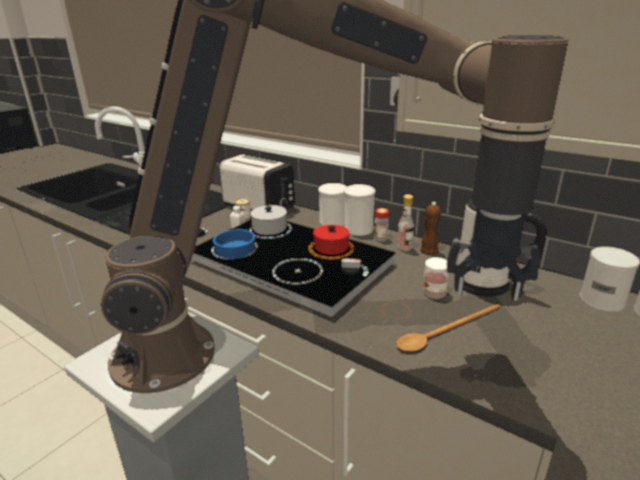

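The top view shows the saucepan at about (241,247), the red pan on the orange ring at (333,230), the blue pan at (260,308), the free zone's cross at (345,289) and the knob at (385,246). In the scene view the hob matches: saucepan back-left, red pan back-right, free zone front-right.

```bash
cat >> h.py <<'E'
def cloud(c):
    E=np.array(c['extrinsics']);R=E[:3,:3];t=E[:3,3]
    v,u=np.mgrid[:480,:640];Z=c['range_z']
    P=np.stack([(u-c['cx'])/c['fx']*Z,-(v-c['cy'])/c['fy']*Z,-Z],-1)
    return (P-t)@R
E
python3 - <<'E'
from h import *
c=snap('top');P=cloud(c);hsv=cv2.cvtColor(c['color'],cv2.COLOR_BGR2HSV);Z=c['range_z']
roi=np.zeros((480,640),bool);roi[185:355,195:410]=1
glass=(c['color'].max(2)<45)&roi
print('glass z',np.median(P[260:275,285:305,2]))
# edges: left edge & back edge & front edge, subpixel-ish by first dark pixel
g=glass.astype(np.uint8)
def fit(pts):
    w=ray(c,pts[:,0],pts[:,1],.046)[:,:2].astype(np.float32)
    vx,vy,x,y=cv2.fitLine(w,cv2.DIST_HUBER,0,.001,.001).ravel();return np.array([vx,vy]),np.array([x,y])
L=fit(np.array([(np.argmax(g[r])-.5,r) for r in range(245,335)]))
B=fit(np.array([(q,np.argmax(g[:,q])-.5) for q in range(215,380)]))
F=fit(np.array([(q,479-np.argmax(g[::-1,q])+.5) for q in range(230,315)]))
for l in (L,B,F): print(l,np.degrees(np.arctan2(l[0][1],l[0][0])))
X=lambda a,b:a[1]+a[0]*np.linalg.solve(np.stack([a[0],-b[0]],1),b[1]-a[1])[0]
print('corners BL',X(L,B),'FL',X(L,F))
# orange ring, red
for n,m,z in [('orange',cv2.inRange(hsv,(10,120,100),(25,255,255)),.046)]:
    m[:195]=0;m[265:]=0;m[:,:300]=0;m[:,365:]=0
    v,u=np.nonzero(m);w=ray(c,u,v,z)[:,:2].astype(np.float32);print(n,cv2.minEnclosingCircle(w))
for n,box,lo,hi,rr in [('sauce',(215,270,215,270),.095,.118,0),('red',(200,260,305,362),.09,.112,0),('blue',(275,340,228,292),.08,.1,0)]:
    r=np.s_[box[0]:box[1],box[2]:box[3]];p=P[r].reshape(-1,3);k=(p[:,2]>lo)&(p[:,2]<hi);q=p[k][:,:2].astype(np.float32)
    (cx,cy),R=cv2.minEnclosingCircle(q);print(n,cx,cy,R,np.median(p[k][:,2]),len(q))
# free cross
for (u,v) in [(345,289)]: print('cross',ray(c,u,v,.046))
# tall things round the hob
for n,u,v in [('canL',259,148),('canR',298,140),('redcap',335,152),('bottle',373,140),('salt',185,252),('tin',163,230),('jar',449,202)]:
    print(n,np.nanmedian(P[v-2:v+3,u-2:u+3].reshape(-1,3),0).round(3))
cv2.imwrite('pics/crop.png',cv2.resize(c['color'][180:360,140:480],None,fx=2.3,fy=2.3,interpolation=cv2.INTER_CUBIC))
E
```

```text
glass z 0.04709933842247169
(array([0.9999726 , 0.00740338], dtype=float32), array([0.50018495, 0.29414454], dtype=float32)) 0.42418647
(array([4.3864647e-04, 9.9999988e-01], dtype=float32), array([ 0.6723407 , -0.04074852], dtype=float32)) 89.97486
(array([0.00463194, 0.9999893 ], dtype=float32), array([0.3294785 , 0.12173066], dtype=float32)) 89.734604
corners BL [0.67248815 0.2954202 ] FL [0.3302713  0.29288658]
orange ((0.5864647626876831, -0.07082566618919373), 0.07086478173732758)
sauce 0.591456949710846 0.18514466285705566 0.06005767732858658 0.10812069051477156 1361
red 0.5910742282867432 -0.07167571783065796 0.05652210861444473 0.1022237564240942 1130
blue 0.41011640429496765 0.16801364719867706 0.06409269571304321 0.08842816736489663 325
cross [[ 0.41788711 -0.07091488  0.046     ]]
canL [0.843 0.085 0.139]
canR [ 0.836 -0.025  0.156]
redcap [ 0.8   -0.125  0.108]
bottle [ 0.78  -0.225  0.183]
salt [0.602 0.34  0.083]
tin [0.683 0.394 0.069]
jar [ 0.591 -0.409  0.094]
```

View pics/crop.png

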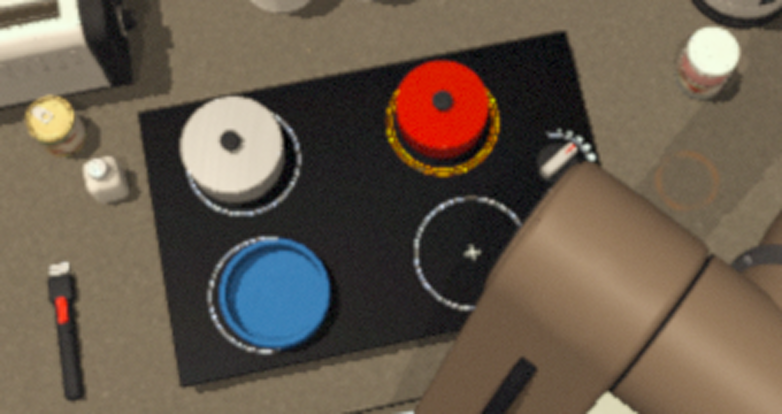

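The crop confirms the layout: the hob is square to the world, with its centre near (0.501, 0.022). Its red pan is at (0.591,-0.072), saucepan at (0.591,0.185). I'm moving behind the red pan, high up.

Call:
servo_tool(
  steps=[
    {"dx": 4,"dy": 5,"rz": -4},
    {"dx": 8,"dy": 10,"rz": -8},
    {"dx": 11,"dy": 15,"rz": -12},
    {"dx": 15,"dy": 20,"rz": -16},
    {"dx": 19,"dy": 25,"rz": -20},
    {"dx": 23,"dy": 30,"rz": -23.6},
    {"dx": 26,"dy": 35,"rz": -23.6},
    {"dx": 30,"dy": 40,"rz": -23.6},
    {"dx": 34,"dy": 45,"rz": -23.6},
    {"dx": 38,"dy": 50,"rz": -23.6},
    {"dx": 41,"dy": 54.7,"rz": -23.6},
    {"dx": 41,"dy": 54.7,"rz": -23.6},
  ],
)

```text
invalid input at $.steps[0]: expected keys fingers, dx, dy, dz, rx, ry, rz
```

```bash
python3 - <<'E'
from h import *
w=snap('wrist','w1.png')
s=robot.sense();print(s['eef_pos'],s['tcp_rot'],s['joint_pos'],s['time'])
E=np.array(w['extrinsics']);print(-E[:3,:3].T@E[:3,3],E[:3,:3].round(2).tolist(),w['fx'])
E
```

```text
[ 0.2700365  -0.61832416  0.24471571] [ 6.42110419e-01 -3.07494580e+00 -1.53599565e-03] [-8.70897959e-01  3.59105060e-01  1.13843531e-02 -1.94384393e-04
 -1.22408793e+00 -2.88108542e-01] 0.2
[ 0.1928653  -0.65283764  0.37443335] [[-0.4, 0.92, 0.0], [-0.87, -0.38, -0.32], [-0.3, -0.13, 0.95]] 416.3128645669996
```

View pics/w1.png

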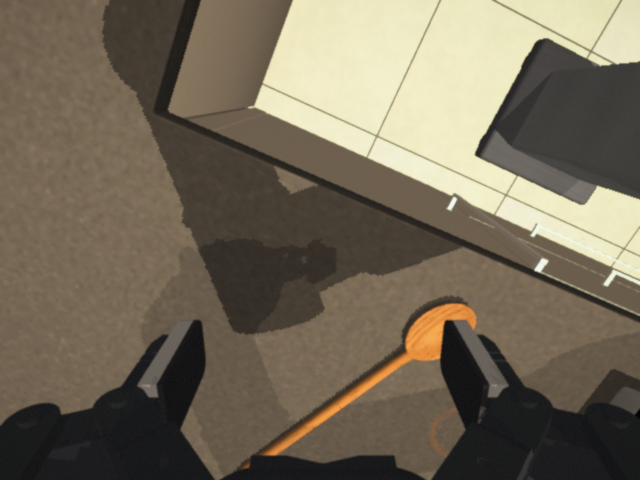

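The move was refused, so the arm hasn't moved. The wrist picture shows only worktop, the spoon and the two open fingers at the bottom. I'm resending with every key.

Call:
servo_tool(
  steps=[
    {"dx": 4,"dy": 5,"dz": 0,"rx": 0,"ry": 0,"rz": -4,"fingers": 1},
    {"dx": 8,"dy": 10,"dz": 0,"rx": 0,"ry": 0,"rz": -8,"fingers": 1},
    {"dx": 11,"dy": 15,"dz": 0,"rx": 0,"ry": 0,"rz": -12,"fingers": 1},
    {"dx": 15,"dy": 20,"dz": 0,"rx": 0,"ry": 0,"rz": -16,"fingers": 1},
    {"dx": 19,"dy": 25,"dz": 0,"rx": 0,"ry": 0,"rz": -20,"fingers": 1},
    {"dx": 23,"dy": 30,"dz": 0,"rx": 0,"ry": 0,"rz": -23.6,"fingers": 1},
    {"dx": 26,"dy": 35,"dz": 0,"rx": 0,"ry": 0,"rz": -23.6,"fingers": 1},
    {"dx": 30,"dy": 40,"dz": 0,"rx": 0,"ry": 0,"rz": -23.6,"fingers": 1},
    {"dx": 34,"dy": 45,"dz": 0,"rx": 0,"ry": 0,"rz": -23.6,"fingers": 1},
    {"dx": 38,"dy": 50,"dz": 0,"rx": 0,"ry": 0,"rz": -23.6,"fingers": 1},
    {"dx": 41,"dy": 54.7,"dz": 0,"rx": 0,"ry": 0,"rz": -23.6,"fingers": 1},
    {"dx": 41,"dy": 54.7,"dz": 0,"rx": 0,"ry": 0,"rz": -23.6,"fingers": 1},
  ],
)

```text
time: 1.7
eef_pos: [0.6818, -0.0678, 0.2438]
tcp_rot: [0.006, -3.14, -0.0]
force: [-0.8, -0.1, -1.0]
width: 1.0
finger_force: 0.0
```

```bash
python3 - <<'E'
from h import *
w=snap('wrist','w2.png')
s=robot.sense();print(s['eef_pos'],s['tcp_rot'],s['joint_pos'],s['time'])
E=np.array(w['extrinsics']);print(-E[:3,:3].T@E[:3,3],E[:3,:3].round(2).tolist(),w['fx'])
P=cloud(w);hsv=cv2.cvtColor(w['color'],cv2.COLOR_BGR2HSV)
m=(cv2.inRange(hsv,(0,150,80),(6,255,255))>0)|(cv2.inRange(hsv,(174,150,80),(180,255,255))>0)
print(m.sum());q=P[m];k=(q[:,2]>.09)&(q[:,2]<.115);print('red',cv2.minEnclosingCircle(q[k][:,:2].astype(np.float32)),np.median(q[k],0))
m=cv2.inRange(hsv,(10,120,100),(25,255,255))>0;q=ray(w,*np.nonzero(m)[::-1],.046)[:,:2].astype(np.float32);print('or',len(q),q.min(0),q.max(0))
E
```

```text
[ 0.68073676 -0.06949712  0.24413087] [ 4.28680172e-03 -3.14002148e+00  1.70439741e-04] [ 1.82268627e-01  3.75331999e-01  3.42986790e-02 -1.85981736e-04
 -1.23132520e+00 -1.75027246e+00] 1.75
[ 0.59771864 -0.0690238   0.37378143] [[-0.0, 1.0, -0.0], [-0.95, -0.0, -0.32], [-0.32, -0.0, 0.95]] 416.3128645669996
26573
red ((0.6874905824661255, -0.08785846829414368), 0.1502189189195633) [ 0.59237257 -0.07565026  0.10265886]
or 6404 [ 0.5349837  -0.38516432] [0.9065295 0.0034107]
```

View pics/w2.png

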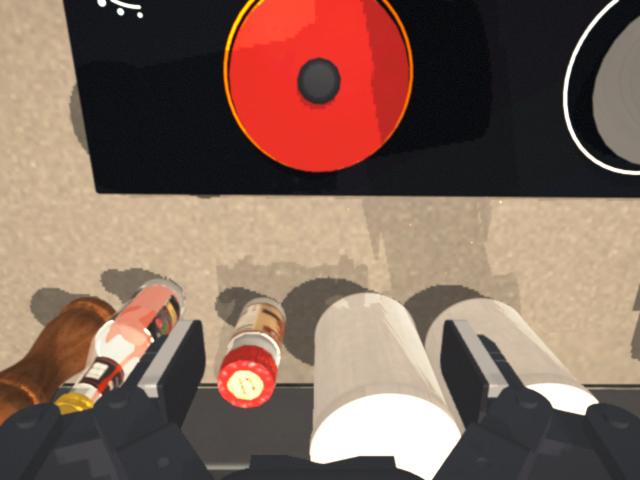

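The wrist view shows the red pan centred at about (319,75), its knob at (319,81), the hob's back-right corner at (100,193), and the containers behind, which are clear of the tool.

```bash
python3 - <<'E'
from h import *
w=snap('wrist');P=cloud(w);hsv=cv2.cvtColor(w['color'],cv2.COLOR_BGR2HSV)
m=((cv2.inRange(hsv,(0,150,80),(6,255,255))>0)|(cv2.inRange(hsv,(174,150,80),(180,255,255))>0));m[182:]=0
q=P[m];k=(q[:,2]>.09)&(q[:,2]<.115);q=q[k];print('red ext',q.min(0),q.max(0),'c y',(q[:,1].min()+q[:,1].max())/2,'c x',q[:,0].max()-.0548)
print('knob',ray(w,319,81,.118))
for n,u,v in [('corner BR',98,193),('edge mid',400,194),('edge r',600,197)]: print(n,ray(w,u,v,.046))
m=cv2.inRange(hsv,(12,120,100),(25,255,255))>0;m[182:]=0;q=ray(w,*np.nonzero(m)[::-1],.046);print('or',q.min(0),q.max(0),'cy',(q[:,1].min()+q[:,1].max())/2,q[:,0].max()-.068)
E
```

```text
red ext [ 0.54426878 -0.12646719  0.09687686] [ 0.64578077 -0.01656561  0.11451364] c y -0.07151640057750058 c x 0.5909807747098936
knob [[ 0.58904427 -0.07276731  0.118     ]]
corner BR [[ 0.67178549 -0.25095565  0.046     ]]
edge mid [[ 0.67176174 -0.00818944  0.046     ]]
edge r [[0.67366779 0.15311138 0.046     ]]
or [ 0.5338783  -0.14196843  0.046     ] [ 0.64493887 -0.00311949  0.046     ] cy -0.07254395721065166 0.5769388746362263
```

Call:
servo_tool(
  steps=[
    {"dx": 0,"dy": 0,"dz": -4,"rx": 0,"ry": 4,"rz": 0,"fingers": 1},
    {"dx": 0,"dy": 0,"dz": -8,"rx": 0,"ry": 8,"rz": 0,"fingers": 1},
    {"dx": 0,"dy": 0,"dz": -12,"rx": 0,"ry": 10,"rz": 0,"fingers": 1},
    {"dx": 0,"dy": 0,"dz": -15,"rx": 0,"ry": 10,"rz": 0,"fingers": 1},
    {"dx": 0,"dy": 0,"dz": -17,"rx": 0,"ry": 10,"rz": 0,"fingers": 1},
    {"dx": 0,"dy": 0,"dz": -17,"rx": 0,"ry": 10,"rz": 0,"fingers": 1},
    {"dx": 0,"dy": 0,"dz": -17,"rx": 0,"ry": 10,"rz": 0,"fingers": 1},
  ],
)

```text
time: 2.68
eef_pos: [0.6809, -0.0719, 0.077]
tcp_rot: [-0.0, -2.969, 0.0]
force: [-0.1, -0.1, 0.5]
width: 0.996
finger_force: 0.0
```

```bash
python3 - <<'E'
from h import *
w=snap('wrist','w3.png');s=robot.sense();print(s['eef_pos'],s['tcp_rot'],s['force'])
P=cloud(w);f=(P[...,2]<.11)&(P[...,0]>.65)&(P[...,2]>.0)
v,u=np.nonzero((w['range_z']>0)&(w['range_z']<.2));print(len(u));q=P[v,u]
for lo,hi in((0,320),(320,640)):
    k=(u>=lo)&(u<hi);print(q[k].min(0),q[k].max(0))
E
```

```text
[ 0.68105776 -0.07172675  0.07725249] [ 2.80400511e-05 -2.96989042e+00 -1.01364767e-04] [ 0.56035548  0.46479684 -0.43113597]
232590
[ 0.55473274 -0.21212822  0.04292111] [ 0.69664339 -0.07347841  0.15236501]
[ 0.55463221 -0.07390925  0.04294771] [0.6963191  0.06350842 0.15223802]
```

View pics/w3.png

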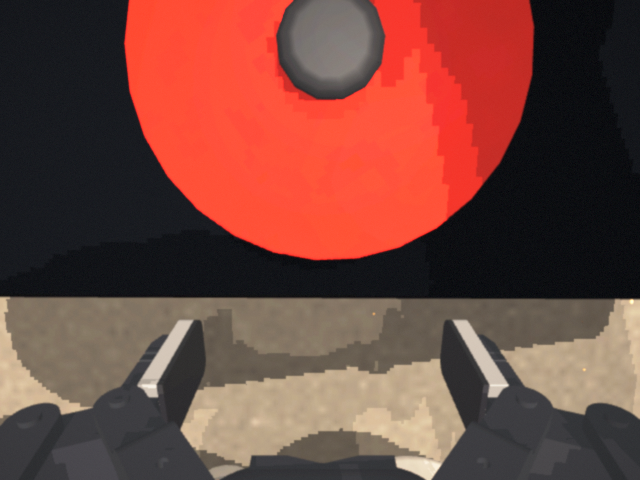

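The pan's centre is at about u=329 and the jaws' centre at 323, so they line up. The fingers are behind the pan and clear of it. I start pulling.

Call:
servo_tool(
  steps=[
    {"dx": -1,"dy": 0,"dz": 0,"rx": 0,"ry": 0,"rz": 0,"fingers": 1},
    {"dx": -2,"dy": 0,"dz": 0,"rx": 0,"ry": 0,"rz": 0,"fingers": 1},
    {"dx": -2.7,"dy": 0,"dz": 0,"rx": 0,"ry": 0,"rz": 0,"fingers": 1},
    {"dx": -3.2,"dy": 0,"dz": 0,"rx": 0,"ry": 0,"rz": 0,"fingers": 1},
    {"dx": -3.6,"dy": 0,"dz": 0,"rx": 0,"ry": 0,"rz": 0,"fingers": 1},
    {"dx": -4,"dy": 0,"dz": 0,"rx": 0,"ry": 0,"rz": 0,"fingers": 1},
    {"dx": -4.4,"dy": 0,"dz": 0,"rx": 0,"ry": 0,"rz": 0,"fingers": 1},
    {"dx": -4.8,"dy": 0,"dz": 0,"rx": 0,"ry": 0,"rz": 0,"fingers": 1},
    {"dx": -5.3,"dy": 0,"dz": 0,"rx": 0,"ry": 0,"rz": 0,"fingers": 1},
    {"dx": -5.8,"dy": 0,"dz": 0,"rx": 0,"ry": 0,"rz": 0,"fingers": 1},
  ],
)

```text
time: 3.98
eef_pos: [0.6222, -0.0716, 0.0754]
tcp_rot: [0.0, -2.968, 0.0]
force: [2.7, 0.9, -1.2]
width: 0.999
finger_force: 1.3
```

```bash
cat >> h.py <<'E'
def redwrist(w):
    P=cloud(w);hsv=cv2.cvtColor(w['color'],cv2.COLOR_BGR2HSV)
    m=((cv2.inRange(hsv,(0,150,80),(6,255,255))>0)|(cv2.inRange(hsv,(174,150,80),(180,255,255))>0));m[300:]=0
    q=P[m];q=q[(q[:,2]>.09)&(q[:,2]<.115)];print('red ext',q.min(0),q.max(0),'cy',(q[:,1].min()+q[:,1].max())/2,'c x',q[:,0].max()-.0548)
    k=(P[...,2]>.11)&(P[...,2]<.125)&(np.arange(480)[:,None]<150)
    if k.sum()>50: print('knob',P[k].min(0),P[k].max(0),P[k].mean(0))
E
python3 - <<'E'
from h import *
w=snap('wrist','w4.png');s=robot.sense();print(s['eef_pos'],s['tcp_rot'],s['force']);redwrist(w)
E
```

```text
[ 0.62139718 -0.07160221  0.07535139] [-2.09847795e-04 -2.96693653e+00 -4.93396696e-05] [ 1.16881224 -0.91915928 -1.41424319]
red ext [ 0.52356081 -0.12791699  0.09876971] [ 0.59839927 -0.01761769  0.11498608] cy -0.07276734258084049 c x 0.5435992731522421
```

View pics/w4.png

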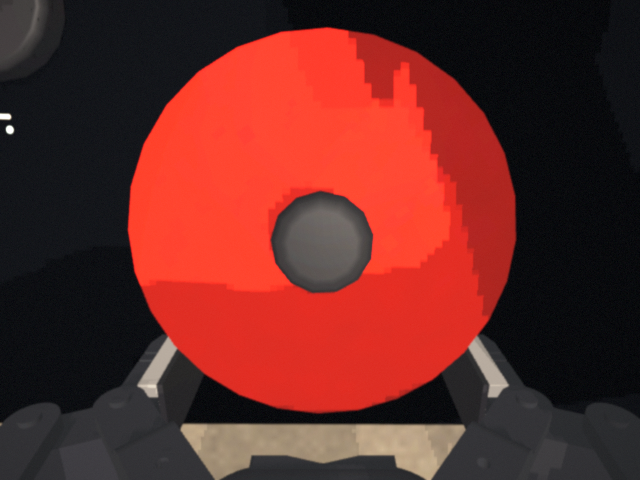

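The red pan is now nested between both fingers, centred at u≈322 with its knob at (322,242) and the lid seated. I compute the tool-to-pan offset.

```bash
cat >> h.py <<'E'
def redc(w,z=.098):
    hsv=cv2.cvtColor(w['color'],cv2.COLOR_BGR2HSV)
    m=cv2.inRange(hsv,(0,150,80),(6,255,255))|cv2.inRange(hsv,(174,150,80),(180,255,255))
    k=max(cv2.findContours(m,cv2.RETR_EXTERNAL,cv2.CHAIN_APPROX_NONE)[0],key=cv2.contourArea)[:,0]
    k=k[(k[:,0]>3)&(k[:,0]<636)&(k[:,1]>3)&(k[:,1]<476)]
    q=ray(w,k[:,0],k[:,1],z)[:,:2]
    A=np.c_[2*q,np.ones(len(q))]
    for _ in range(3):
        s=np.linalg.lstsq(A,(q**2).sum(1),rcond=None)[0];r=np.sqrt(s[2]+s[0]**2+s[1]**2)
        e=np.abs(np.hypot(*(q-s[:2]).T)-r);g=e<.003;A=A[g];q=q[g]
    return s[:2].round(4),r.round(4),len(q)
E
python3 - <<'E'
from h import *
w=snap('wrist');s=robot.sense();print(s['eef_pos']);print(redc(w),redc(w,.102))
c=snap('top');print('top',redc(c))
E
```

```text
[ 0.62153974 -0.07161343  0.07539471]
(array([ 0.5786, -0.0727]), np.float64(0.0562), 1095) (array([ 0.578 , -0.0727]), np.float64(0.0543), 1095)
top (array([ 0.5826, -0.0739]), np.float64(0.0507), 40)
```

Call:
servo_tool(
  steps=[
    {"dx": -0.4,"dy": 0,"dz": 0,"rx": 0,"ry": 0,"rz": 0,"fingers": 1},
    {"dx": -0.9,"dy": 0,"dz": 0,"rx": 0,"ry": 0,"rz": 0,"fingers": 1},
    {"dx": -1.5,"dy": 0,"dz": 0,"rx": 0,"ry": 0,"rz": 0,"fingers": 1},
    {"dx": -2.1,"dy": 0,"dz": 0,"rx": 0,"ry": 0,"rz": 0,"fingers": 1},
    {"dx": -2.7,"dy": 0,"dz": 0,"rx": 0,"ry": 0,"rz": 0,"fingers": 1},
    {"dx": -3.3,"dy": 0,"dz": 0,"rx": 0,"ry": 0,"rz": 0,"fingers": 1},
    {"dx": -3.9,"dy": 0,"dz": 0,"rx": 0,"ry": 0,"rz": 0,"fingers": 1},
    {"dx": -4.5,"dy": 0,"dz": 0,"rx": 0,"ry": 0,"rz": 0,"fingers": 1},
    {"dx": -5.1,"dy": 0,"dz": 0,"rx": 0,"ry": 0,"rz": 0,"fingers": 1},
    {"dx": -5.7,"dy": 0,"dz": 0,"rx": 0,"ry": 0,"rz": 0,"fingers": 1},
    {"dx": -6.3,"dy": 0,"dz": 0,"rx": 0,"ry": 0,"rz": 0,"fingers": 1},
    {"dx": -6.9,"dy": 0,"dz": 0,"rx": 0,"ry": 0,"rz": 0,"fingers": 1},
  ],
)

```text
time: 5.62
eef_pos: [0.5528, -0.0715, 0.0753]
tcp_rot: [-0.0, -2.967, 0.0]
force: [2.7, 0.4, 0.0]
width: 1.0
finger_force: 1.4
```

Call:
servo_tool(
  steps=[
    {"dx": -0.6,"dy": 0,"dz": 0,"rx": 0,"ry": 0,"rz": 0,"fingers": 1},
    {"dx": -1.2,"dy": 0,"dz": 0,"rx": 0,"ry": 0,"rz": 0,"fingers": 1},
    {"dx": -1.8,"dy": 0,"dz": 0,"rx": 0,"ry": 0,"rz": 0,"fingers": 1},
    {"dx": -2.4,"dy": 0,"dz": 0,"rx": 0,"ry": 0,"rz": 0,"fingers": 1},
    {"dx": -3.0,"dy": 0,"dz": 0,"rx": 0,"ry": 0,"rz": 0,"fingers": 1},
    {"dx": -3.5,"dy": 0,"dz": 0,"rx": 0,"ry": 0,"rz": 0,"fingers": 1},
    {"dx": -4,"dy": 0,"dz": 0,"rx": 0,"ry": 0,"rz": 0,"fingers": 1},
    {"dx": -4.5,"dy": 0,"dz": 0,"rx": 0,"ry": 0,"rz": 0,"fingers": 1},
    {"dx": -4.8,"dy": 0,"dz": 0,"rx": 0,"ry": 0,"rz": 0,"fingers": 1},
    {"dx": -5,"dy": 0,"dz": 0,"rx": 0,"ry": 0,"rz": 0,"fingers": 1},
  ],
)

```text
time: 6.88
eef_pos: [0.503, -0.0715, 0.0753]
tcp_rot: [-0.0, -2.967, 0.0]
force: [3.1, -0.7, -1.5]
width: 1.0
finger_force: 1.4
```

```bash
python3 - <<'E'
from h import *
w=snap('wrist','w5.png');s=robot.sense();print(s['eef_pos'],s['force'],s['time']);print(redc(w))
c=snap('top','top2.png');hsv=cv2.cvtColor(c['color'],cv2.COLOR_BGR2HSV)
m=cv2.inRange(hsv,(10,120,100),(25,255,255));m[:195]=0;m[265:]=0;m[:,:300]=0;m[:,365:]=0
u=np.nonzero(m);print(len(u[0]),np.array(u).min(1),np.array(u).max(1));q=ray(c,u[1],u[0],.046)[:,:2].astype(np.float32);print(cv2.minEnclosingCircle(q))
cv2.imwrite('pics/comb.png',np.hstack([cv2.resize(c['color'][180:360,190:430],(400,300),interpolation=cv2.INTER_CUBIC),cv2.resize(w['color'],(400,300))]))
E
```

```text
[ 0.50277369 -0.07158067  0.07529681] [ 1.41930235 -0.12348694 -0.77511733] 6.925
(array([ 0.4603, -0.0727]), np.float64(0.0562), 1104)
84 [218 308] [243 356]
((0.587317168712616, -0.07012852281332016), 0.06977134943008423)
```

View pics/comb.png

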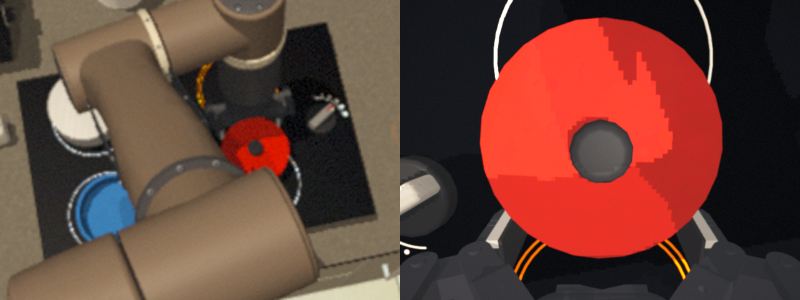

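In the wrist view the red pan sits in the jaws, the white free ring shows ahead of it (left/right edges at about half-scale u 496 and 712) and the orange ring is uncovered behind. I fit both rings.

```bash
cat >> h.py <<'E'
def fitring(q,r):
    # centre of a circle of known radius through points q
    from scipy.optimize import least_squares
    x0=q.mean(0)
    f=lambda p:np.hypot(*(q-p).T)-r
    best=min((least_squares(f,x0+d,loss='soft_l1',f_scale=.001) for d in np.array([[0,0],[.06,0],[-.06,0],[0,.06],[0,-.06]])),key=lambda s:s.cost)
    return best.x.round(4),np.median(np.abs(best.fun)).round(5),len(q)
E
python3 - <<'E'
from h import *
w=snap('wrist');hsv=cv2.cvtColor(w['color'],cv2.COLOR_BGR2HSV)
m=cv2.inRange(hsv,(0,0,170),(180,40,255));m[200:]=0;m[:,:140]=0;m[:,510:]=0
v,u=np.nonzero(m);print('free',fitring(ray(w,u,v,.046)[:,:2],.0675))
m=cv2.inRange(hsv,(12,120,100),(25,255,255));m[:370]=0
v,u=np.nonzero(m);print('simmer',fitring(ray(w,u,v,.046)[:,:2],.0655),u.min(),u.max())
E
```

```text
free (array([ 0.413 , -0.0716]), np.float64(0.00067), 1234)
simmer (array([ 0.5867, -0.0718]), np.float64(0.00251), 1248) 184 464
```

Call:
servo_tool(
  steps=[
    {"dx": -0.4,"dy": 0,"dz": 0,"rx": 0,"ry": 0,"rz": 0,"fingers": 1},
    {"dx": -0.9,"dy": 0,"dz": 0,"rx": 0,"ry": 0,"rz": 0,"fingers": 1},
    {"dx": -1.4,"dy": 0.1,"dz": 0,"rx": 0,"ry": 0,"rz": 0,"fingers": 1},
    {"dx": -1.9,"dy": 0.1,"dz": 0,"rx": 0,"ry": 0,"rz": 0,"fingers": 1},
    {"dx": -2.4,"dy": 0.1,"dz": 0,"rx": 0,"ry": 0,"rz": 0,"fingers": 1},
    {"dx": -2.9,"dy": 0.1,"dz": 0,"rx": 0,"ry": 0,"rz": 0,"fingers": 1},
    {"dx": -3.4,"dy": 0.1,"dz": 0,"rx": 0,"ry": 0,"rz": 0,"fingers": 1},
    {"dx": -3.9,"dy": 0.1,"dz": 0,"rx": 0,"ry": 0,"rz": 0,"fingers": 1},
    {"dx": -4.2,"dy": 0.1,"dz": 0,"rx": 0,"ry": 0,"rz": 0,"fingers": 1},
    {"dx": -4.5,"dy": 0.1,"dz": 0,"rx": 0,"ry": 0,"rz": 0,"fingers": 1},
    {"dx": -4.7,"dy": 0.1,"dz": 0,"rx": 0,"ry": 0,"rz": 0,"fingers": 1},
    {"dx": -4.7,"dy": 0.1,"dz": 0,"rx": 0,"ry": 0,"rz": 0,"fingers": 1},
  ],
)

```text
time: 8.52
eef_pos: [0.4559, -0.0706, 0.0753]
tcp_rot: [-0.0, -2.967, 0.0]
force: [1.8, -0.0, -0.0]
width: 0.999
finger_force: 0.9
```

```bash
python3 - <<'E'
from h import *
w=snap('wrist','w6.png');hsv=cv2.cvtColor(w['color'],cv2.COLOR_BGR2HSV)
s=robot.sense();print(s['eef_pos'],s['joint_pos']);print(redc(w))
m=cv2.inRange(hsv,(0,0,170),(180,40,255));m[340:]=0;m[:,:60]=0;m[:,580:]=0
v,u=np.nonzero(m);print(u.min(),u.max(),v.min(),v.max());print('free',fitring(ray(w,u,v,.046)[:,:2],.0675))
m=cv2.inRange(hsv,(12,120,100),(25,255,255));m[:370]=0
v,u=np.nonzero(m);q=ray(w,u,v,.046)[:,:2];print('simmer',fitring(q,.0655),u.min(),u.max())
E
```

```text
[ 0.4558814  -0.07057383  0.0752889 ] [ 0.23952278  0.29827069 -0.5185493  -0.05171962 -0.92478266 -1.77573487]
(array([ 0.4131, -0.0717]), np.float64(0.0562), 1100)
167 477 338 339
free (array([ 0.4592, -0.0718]), np.float64(0.00022), 8)
simmer (array([ 0.5847, -0.0725]), np.float64(0.00119), 516) 236 404
```

View pics/w6.png

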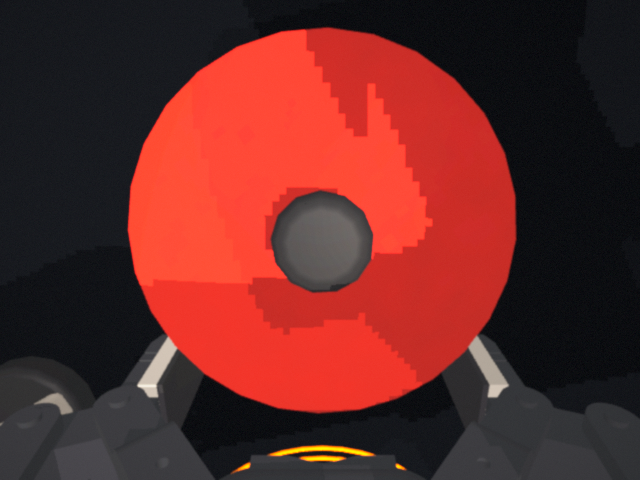

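The red pan is centred on the free zone: fit (0.413,-0.072) against a ring centre of (0.413..0.415,-0.072). The lid is seated with its knob at (322,242), and the orange ring is free at the bottom. I back off and rise.

Call:
servo_tool(
  steps=[
    {"dx": 0.7,"dy": 0,"dz": 0,"rx": 0,"ry": 0,"rz": 0,"fingers": 1},
    {"dx": 2,"dy": 0,"dz": 0,"rx": 0,"ry": 0,"rz": 0,"fingers": 1},
    {"dx": 4,"dy": 0,"dz": 0,"rx": 0,"ry": 0,"rz": 0,"fingers": 1},
    {"dx": 5.5,"dy": 0,"dz": 2,"rx": 0,"ry": 0,"rz": 0,"fingers": 1},
    {"dx": 6,"dy": 0,"dz": 6,"rx": 0,"ry": -4,"rz": 0,"fingers": 1},
    {"dx": 6,"dy": 0,"dz": 11,"rx": 0,"ry": -8,"rz": 0,"fingers": 1},
    {"dx": 6,"dy": 0,"dz": 15,"rx": 0,"ry": -10,"rz": 0,"fingers": 1},
    {"dx": 6,"dy": 0,"dz": 17,"rx": 0,"ry": -10,"rz": 0,"fingers": 1},
    {"dx": 6,"dy": 0,"dz": 17,"rx": 0,"ry": -10,"rz": 0,"fingers": 1},
  ],
)

```text
time: 9.7
eef_pos: [0.5174, -0.0705, 0.2473]
tcp_rot: [-0.0, 3.138, 0.001]
force: [0.2, 0.8, -0.9]
width: 1.0
finger_force: 0.0
```

```bash
python3 - <<'E'
from h import *
w=snap('wrist','w7.png');hsv=cv2.cvtColor(w['color'],cv2.COLOR_BGR2HSV)
s=robot.sense();print(s['eef_pos'],s['time']);print(redc(w))
def ring(m,r,c0):
    v,u=np.nonzero(m);q=ray(w,u,v,.046)[:,:2];d=np.hypot(*(q-c0).T);k=(d>r-.012)&(d<r+.012)
    print(fitring(q[k],r) if k.sum()>20 else k.sum())
ring(cv2.inRange(hsv,(0,0,170),(180,40,255)),.0675,[.414,-.072])
ring(cv2.inRange(hsv,(12,120,100),(25,255,255)),.0655,[.584,-.072])
E
```

```text
[ 0.51669041 -0.07050831  0.24573797] 9.75
(array([ 0.4129, -0.0717]), np.float64(0.0554), 366)
(array([ 0.4162, -0.0716]), np.float64(0.0006), 919)
(array([ 0.5863, -0.072 ]), np.float64(0.00236), 2305)
```

The red pan is placed within about 2 mm. Next is the far side of the saucepan.

Call:
servo_tool(
  steps=[
    {"dx": 1,"dy": 3.5,"dz": 0,"rx": 0,"ry": 0,"rz": 10,"fingers": 1},
    {"dx": 2,"dy": 7,"dz": 0,"rx": 0,"ry": 0,"rz": 20,"fingers": 1},
    {"dx": 3,"dy": 10.5,"dz": 0,"rx": 0,"ry": 0,"rz": 30,"fingers": 1},
    {"dx": 4,"dy": 14,"dz": 0,"rx": 0,"ry": 0,"rz": 40,"fingers": 1},
    {"dx": 5,"dy": 17.5,"dz": 0,"rx": 0,"ry": 0,"rz": 50,"fingers": 1},
    {"dx": 6,"dy": 21,"dz": 0,"rx": 0,"ry": 0,"rz": 60,"fingers": 1},
    {"dx": 7,"dy": 24.5,"dz": 0,"rx": 0,"ry": 0,"rz": 70,"fingers": 1},
    {"dx": 7.5,"dy": 28,"dz": 0,"rx": 0,"ry": 0,"rz": 80,"fingers": 1},
    {"dx": 7.5,"dy": 31.5,"dz": 0,"rx": 0,"ry": 0,"rz": 90,"fingers": 1},
    {"dx": 7.5,"dy": 34.5,"dz": 0,"rx": 0,"ry": 0,"rz": 90,"fingers": 1},
    {"dx": 7.5,"dy": 34.5,"dz": 0,"rx": 0,"ry": 0,"rz": 90,"fingers": 1},
  ],
)

```text
time: 11.12
eef_pos: [0.5909, 0.2764, 0.2436]
tcp_rot: [2.217, -2.223, -0.001]
force: [0.3, 0.2, 0.2]
width: 1.004
finger_force: 0.0
```

```bash
cat >> h.py <<'E'
def panz(w,lo,hi,box):
    P=cloud(w);k=(P[...,2]>lo)&(P[...,2]<hi)&(P[...,0]>box[0])&(P[...,0]<box[1])&(P[...,1]>box[2])&(P[...,1]<box[3])
    q=P[k];v,u=np.nonzero(k)
    return q.min(0).round(4),q.max(0).round(4),(u.min(),u.max(),v.min(),v.max()),len(q)
E
python3 - <<'E'
from h import *
w=snap('wrist','w8.png')
s=robot.sense();print(s['eef_pos'],s['tcp_rot'],s['joint_pos'],s['time'])
print(panz(w,.095,.115,(.5,.68,.1,.27)))
print(panz(w,.115,.13,(.55,.63,.15,.22)))
print('near tool',panz(w,.06,.1,(.5,.7,.255,.4)))
E
```

```text
[0.59088837 0.27531194 0.24398183] [ 2.21721189e+00 -2.22278348e+00 -3.50897480e-04] [ 7.34596764e-01  3.22936899e-01 -4.32539228e-02 -1.30837796e-04
 -1.20665340e+00 -7.37059768e-01] 11.175
(array([0.5308, 0.1404, 0.1035]), array([0.6494, 0.2441, 0.1124]), (np.int64(224), np.int64(420), np.int64(0), np.int64(180)), 27861)
(array([0.5779, 0.1722, 0.1205]), array([0.6028, 0.1977, 0.1282]), (np.int64(300), np.int64(344), np.int64(58), np.int64(106)), 1685)
near tool (array([0.5832, 0.3297, 0.06  ]), array([0.6939, 0.4   , 0.0882]), (np.int64(201), np.int64(331), np.int64(273), np.int64(356)), 3228)
```

View pics/w8.png

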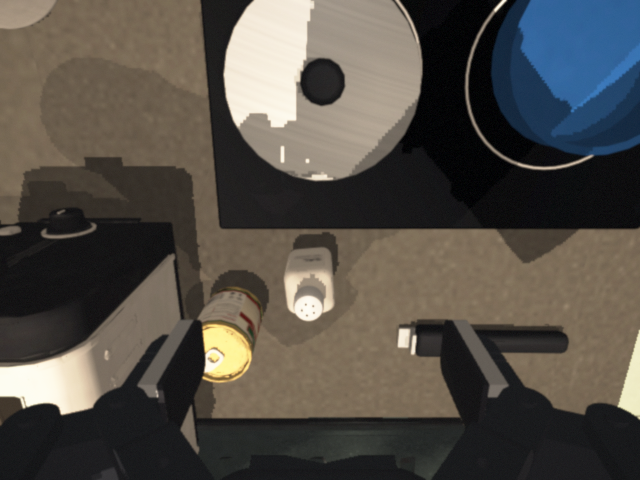

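The saucepan is centred at u≈323 with its knob at (322,82). The shaker is at (308,275), the tin at (232,330), and the toaster is at the left edge (u<200). I check toaster clearance before descending.

```bash
python3 - <<'E'
from h import *
w=snap('wrist');P=cloud(w);u=np.arange(640)[None,:]+0*P[...,0];v=np.arange(480)[:,None]+0*P[...,0]
k=(w['range_z']>0)&(P[...,2]>.09)&(u<205)&(v>200)&(v<390)&~((v>300)&(u>140))
q=P[k];print(len(q),'xmin',np.percentile(q,[0,1,5],0).round(3).tolist(),q.max(0))
k=k&(P[...,1]<.33);print(P[k][:,0].min() if k.any() else None)
E
```

```text
19614 xmin [[0.637, 0.261, 0.09], [0.645, 0.267, 0.092], [0.723, 0.297, 0.1]] [0.82338168 0.37428592 0.28594861]
0.6372797519388919
```

```bash
python3 - <<'E'
from h import *
w=snap('wrist');P=cloud(w);u=np.arange(640)[None,:]+0*P[...,0];v=np.arange(480)[:,None]+0*P[...,0]
k=(w['range_z']>.17)&(P[...,2]>.075)&(u<205)&(v>200)&(v<390)&~((v>300)&(u>130))
for x0 in (.64,.66,.68,.7,.72,.74):
    j=k&(P[...,0]<x0+.02)&(P[...,0]>=x0)
    if j.any(): print(x0,j.sum(),'u',u[j].min(),u[j].max(),'v',v[j].min(),v[j].max(),'y',P[j][:,1].min(),'z',P[j][:,2].min(),P[j][:,2].max())
E
```

```text
0.72 11194 u 32.0 154.0 v 244.0 389.0 y 0.2962311722003436 z 0.07502270002699621 0.1875763155141399
0.74 5258 u 0.0 126.0 v 244.0 389.0 y 0.29608567931580965 z 0.07503676191042767 0.19061852582967342
```

Call:
servo_tool(
  steps=[
    {"dx": 0,"dy": 0,"dz": -4,"rx": -4,"ry": 0,"rz": 0,"fingers": 1},
    {"dx": 0,"dy": 0,"dz": -8,"rx": -8,"ry": 0,"rz": 0,"fingers": 1},
    {"dx": 0,"dy": 0,"dz": -12,"rx": -10,"ry": 0,"rz": 0,"fingers": 1},
    {"dx": 0,"dy": 0,"dz": -15,"rx": -10,"ry": 0,"rz": 0,"fingers": 1},
    {"dx": 0,"dy": 0,"dz": -16.8,"rx": -10,"ry": 0,"rz": 0,"fingers": 1},
    {"dx": 0,"dy": -0.8,"dz": -16.8,"rx": -10,"ry": 0,"rz": 0,"fingers": 1},
    {"dx": 0,"dy": -1.5,"dz": -16.8,"rx": -10,"ry": 0,"rz": 0,"fingers": 1},
    {"dx": 0,"dy": -2.2,"dz": -16.8,"rx": -10,"ry": 0,"rz": 0,"fingers": 1},
    {"dx": 0,"dy": -2.8,"dz": -16.8,"rx": -10,"ry": 0,"rz": 0,"fingers": 1},
    {"dx": 0,"dy": -3.3,"dz": -16.8,"rx": -10,"ry": 0,"rz": 0,"fingers": 1},
  ],
)

```text
time: 12.52
eef_pos: [0.5913, 0.2411, 0.0779]
tcp_rot: [2.13, -2.131, 0.186]
force: [-0.4, -0.7, 0.4]
width: 1.002
finger_force: 0.0
```

```bash
python3 - <<'E'
from h import *
w=snap('wrist','w9.png')
s=robot.sense();print(s['eef_pos'],s['force'],s['time'])
print(panz(w,.1,.114,(.5,.68,.1,.25)))
print(panz(w,.115,.13,(.55,.63,.13,.22)))
E
```

```text
[0.5911082  0.24056674 0.07766534] [-0.99987446 -0.66033952 -1.0093779 ] 12.575
(array([0.5308, 0.1367, 0.1   ]), array([0.6495, 0.25  , 0.114 ]), (np.int64(107), np.int64(543), np.int64(0), np.int64(421)), 135783)
(array([0.5774, 0.1722, 0.1205]), array([0.6029, 0.1977, 0.1276]), (np.int64(271), np.int64(379), np.int64(138), np.int64(247)), 9171)
```

Call:
servo_tool(
  steps=[
    {"dx": 0,"dy": -0.4,"dz": 0,"rx": 0,"ry": 0,"rz": 0,"fingers": 1},
    {"dx": 0,"dy": -0.8,"dz": 0,"rx": 0,"ry": 0,"rz": 0,"fingers": 1},
    {"dx": 0,"dy": -1.2,"dz": 0,"rx": 0,"ry": 0,"rz": 0,"fingers": 1},
    {"dx": 0,"dy": -1.7,"dz": 0,"rx": 0,"ry": 0,"rz": 0,"fingers": 1},
    {"dx": 0,"dy": -2.3,"dz": 0,"rx": 0,"ry": 0,"rz": 0,"fingers": 1},
    {"dx": 0,"dy": -2.9,"dz": 0,"rx": 0,"ry": 0,"rz": 0,"fingers": 1},
    {"dx": 0,"dy": -3.5,"dz": 0,"rx": 0,"ry": 0,"rz": 0,"fingers": 1},
    {"dx": -0.1,"dy": -4.1,"dz": 0,"rx": 0,"ry": 0,"rz": 0,"fingers": 1},
    {"dx": -0.1,"dy": -4.7,"dz": 0,"rx": 0,"ry": 0,"rz": 0,"fingers": 1},
    {"dx": -0.2,"dy": -5.3,"dz": 0,"rx": 0,"ry": 0,"rz": 0,"fingers": 1},
    {"dx": -0.2,"dy": -5.9,"dz": 0,"rx": 0,"ry": 0,"rz": 0,"fingers": 1},
    {"dx": -0.2,"dy": -6.5,"dz": 0,"rx": 0,"ry": 0,"rz": 0,"fingers": 1},
  ],
)

```text
time: 14.08
eef_pos: [0.5893, 0.1766, 0.0774]
tcp_rot: [2.131, -2.131, 0.186]
force: [0.2, 5.2, -0.2]
width: 0.998
finger_force: 2.8
```

```bash
python3 - <<'E'
from h import *
w=snap('wrist','w10.png')
s=robot.sense();print(s['eef_pos'],s['force'],s['time'])
y=s['eef_pos'][1]
print(panz(w,.1,.114,(.5,.68,y-.13,y-.005)))
print(panz(w,.117,.13,(.55,.63,y-.09,y-.02)))
E
```

```text
[0.58915122 0.1758214  0.07738228] [1.95579403 3.69306898 0.60538753] 14.125
(array([0.5299, 0.0724, 0.1   ]), array([0.648 , 0.1708, 0.114 ]), (np.int64(105), np.int64(539), np.int64(0), np.int64(378)), 128657)
(array([0.5762, 0.1139, 0.1204]), array([0.6019, 0.1393, 0.1275]), (np.int64(268), np.int64(376), np.int64(165), np.int64(272)), 9022)
```

Call:
servo_tool(
  steps=[
    {"dx": 0,"dy": -0.5,"dz": 0,"rx": 0,"ry": 0,"rz": 0,"fingers": 1},
    {"dx": 0,"dy": -1.1,"dz": 0,"rx": 0,"ry": 0,"rz": 0,"fingers": 1},
    {"dx": 0,"dy": -1.7,"dz": 0,"rx": 0,"ry": 0,"rz": 0,"fingers": 1},
    {"dx": -0.1,"dy": -2.3,"dz": 0,"rx": 0,"ry": 0,"rz": 0,"fingers": 1},
    {"dx": -0.1,"dy": -2.9,"dz": 0,"rx": 0,"ry": 0,"rz": 0,"fingers": 1},
    {"dx": -0.1,"dy": -3.5,"dz": 0,"rx": 0,"ry": 0,"rz": 0,"fingers": 1},
    {"dx": -0.1,"dy": -4.1,"dz": 0,"rx": 0,"ry": 0,"rz": 0,"fingers": 1},
    {"dx": -0.2,"dy": -4.7,"dz": 0,"rx": 0,"ry": 0,"rz": 0,"fingers": 1},
    {"dx": -0.2,"dy": -5.3,"dz": 0,"rx": 0,"ry": 0,"rz": 0,"fingers": 1},
    {"dx": -0.2,"dy": -5.9,"dz": 0,"rx": 0,"ry": 0,"rz": 0,"fingers": 1},
    {"dx": -0.2,"dy": -6.5,"dz": 0,"rx": 0,"ry": 0,"rz": 0,"fingers": 1},
    {"dx": -0.2,"dy": -7.1,"dz": 0,"rx": 0,"ry": 0,"rz": 0,"fingers": 1},
  ],
)

```text
time: 15.62
eef_pos: [0.5873, 0.1056, 0.0774]
tcp_rot: [2.131, -2.131, 0.186]
force: [0.7, 6.2, 0.0]
width: 1.002
finger_force: 3.0
```

Call:
servo_tool(
  steps=[
    {"dx": 0,"dy": -0.6,"dz": 0,"rx": 0,"ry": 0,"rz": 0,"fingers": 1},
    {"dx": 0,"dy": -1.2,"dz": 0,"rx": 0,"ry": 0,"rz": 0,"fingers": 1},
    {"dx": 0,"dy": -1.8,"dz": 0,"rx": 0,"ry": 0,"rz": 0,"fingers": 1},
    {"dx": -0.1,"dy": -2.4,"dz": 0,"rx": 0,"ry": 0,"rz": 0,"fingers": 1},
    {"dx": -0.1,"dy": -3,"dz": 0,"rx": 0,"ry": 0,"rz": 0,"fingers": 1},
    {"dx": -0.1,"dy": -3.6,"dz": 0,"rx": 0,"ry": 0,"rz": 0,"fingers": 1},
    {"dx": -0.1,"dy": -4.2,"dz": 0,"rx": 0,"ry": 0,"rz": 0,"fingers": 1},
    {"dx": -0.1,"dy": -4.8,"dz": 0,"rx": 0,"ry": 0,"rz": 0,"fingers": 1},
    {"dx": -0.1,"dy": -5.4,"dz": 0,"rx": 0,"ry": 0,"rz": 0,"fingers": 1},
    {"dx": -0.1,"dy": -6,"dz": 0,"rx": 0,"ry": 0,"rz": 0,"fingers": 1},
    {"dx": -0.1,"dy": -6.5,"dz": 0,"rx": 0,"ry": 0,"rz": 0,"fingers": 1},
    {"dx": -0.1,"dy": -6.9,"dz": 0,"rx": 0,"ry": 0,"rz": 0,"fingers": 1},
  ],
)

```text
time: 17.12
eef_pos: [0.5862, 0.0365, 0.0774]
tcp_rot: [2.13, -2.13, 0.186]
force: [-0.4, 4.9, 0.4]
width: 0.997
finger_force: 3.0
```

```bash
python3 - <<'E'
from h import *
w=snap('wrist','w11.png')
s=robot.sense();print(s['eef_pos'],s['force'],s['time'])
y=s['eef_pos'][1]
print(panz(w,.1,.114,(.5,.68,y-.13,y-.005)))
a=panz(w,.117,.13,(.55,.63,y-.09,y-.02));print(a,(a[0]+a[1])/2)
hsv=cv2.cvtColor(w['color'],cv2.COLOR_BGR2HSV)
m=cv2.inRange(hsv,(12,120,100),(25,255,255))
v,u=np.nonzero(m);q=ray(w,u,v,.046)[:,:2];d=np.hypot(*(q-[.5845,-.072]).T);k=(d>.055)&(d<.08);q=q[k];print(k.sum(),q.min(0),q.max(0))
from scipy.optimize import least_squares
# two printed lines: fit to outer edge via radii free
f=lambda p:np.hypot(*(q-p[:2]).T)-p[2]
r=least_squares(f,[.5845,-.072,.0655],loss='soft_l1',f_scale=.002);print(r.x);print(fitring(q,.0655))
E
```

```text
[0.586075   0.03606588 0.07735171] [1.80088999 3.06697491 0.7940628 ] 17.175
(array([ 0.5267, -0.0678,  0.1   ]), array([0.6452, 0.0311, 0.114 ]), (np.int64(105), np.int64(538), np.int64(0), np.int64(379)), 128975)
(array([ 0.5729, -0.0262,  0.1205]), array([ 0.5987, -0.001 ,  0.1279]), (np.int64(268), np.int64(376), np.int64(165), np.int64(272)), 9010) [ 0.5858 -0.0136  0.1242]
1300 [ 0.51611909 -0.09050329] [ 0.65543876 -0.06580539]
[ 0.58572296 -0.06106659  0.0686885 ]
(array([ 0.5856, -0.0715]), np.float64(0.00258), 1300)
```

Call:
servo_tool(
  steps=[
    {"dx": 0,"dy": -0.4,"dz": 0,"rx": 0,"ry": 0,"rz": 0,"fingers": 1},
    {"dx": 0,"dy": -1,"dz": 0,"rx": 0,"ry": 0,"rz": 0,"fingers": 1},
    {"dx": 0,"dy": -1.6,"dz": 0,"rx": 0,"ry": 0,"rz": 0,"fingers": 1},
    {"dx": 0,"dy": -2.2,"dz": 0,"rx": 0,"ry": 0,"rz": 0,"fingers": 1},
    {"dx": 0,"dy": -2.8,"dz": 0,"rx": 0,"ry": 0,"rz": 0,"fingers": 1},
    {"dx": 0,"dy": -3.4,"dz": 0,"rx": 0,"ry": 0,"rz": 0,"fingers": 1},
    {"dx": 0,"dy": -4,"dz": 0,"rx": 0,"ry": 0,"rz": 0,"fingers": 1},
    {"dx": 0,"dy": -4.6,"dz": 0,"rx": 0,"ry": 0,"rz": 0,"fingers": 1},
    {"dx": 0,"dy": -5.1,"dz": 0,"rx": 0,"ry": 0,"rz": 0,"fingers": 1},
    {"dx": 0,"dy": -5.5,"dz": 0,"rx": 0,"ry": 0,"rz": 0,"fingers": 1},
    {"dx": 0,"dy": -5.8,"dz": 0,"rx": 0,"ry": 0,"rz": 0,"fingers": 1},
    {"dx": 0,"dy": -5.8,"dz": 0,"rx": 0,"ry": 0,"rz": 0,"fingers": 1},
  ],
)

```text
time: 18.68
eef_pos: [0.5861, -0.0217, 0.0774]
tcp_rot: [2.13, -2.13, 0.186]
force: [1.0, 3.5, 0.9]
width: 0.998
finger_force: 2.2
```

```bash
python3 - <<'E'
from h import *
w=snap('wrist','w12.png')
s=robot.sense();print(s['eef_pos'],s['force'],s['time'])
y=s['eef_pos'][1]
print(panz(w,.1,.114,(.5,.68,y-.13,y-.005)))
a=panz(w,.117,.13,(.55,.63,y-.09,y-.02));print(a,(a[0]+a[1])/2)
E
```

```text
[ 0.58606556 -0.02170943  0.07735134] [1.01051172 2.55350966 1.06835958] 18.725
(array([ 0.5266, -0.126 ,  0.1   ]), array([ 0.645 , -0.0267,  0.114 ]), (np.int64(105), np.int64(538), np.int64(0), np.int64(380)), 129484)
(array([ 0.5732, -0.0844,  0.1201]), array([ 0.5986, -0.0594,  0.1276]), (np.int64(268), np.int64(375), np.int64(165), np.int64(271)), 9002) [ 0.5859  -0.0719   0.12385]
```

Call:
servo_tool(
  steps=[
    {"dx": 0,"dy": 0.7,"dz": 0,"rx": 0,"ry": 0,"rz": 0,"fingers": 1},
    {"dx": 0,"dy": 2,"dz": 0,"rx": 0,"ry": 0,"rz": 0,"fingers": 1},
    {"dx": 0,"dy": 4,"dz": 0,"rx": 0,"ry": 0,"rz": 0,"fingers": 1},
    {"dx": 0,"dy": 5.5,"dz": 2,"rx": 0,"ry": 0,"rz": 0,"fingers": 1},
    {"dx": 0,"dy": 6,"dz": 6,"rx": 4,"ry": 0,"rz": 0,"fingers": 1},
    {"dx": 0,"dy": 6,"dz": 11,"rx": 8,"ry": 0,"rz": 0,"fingers": 1},
    {"dx": 0,"dy": 6,"dz": 15,"rx": 10,"ry": 0,"rz": 0,"fingers": 1},
    {"dx": 0,"dy": 6,"dz": 17,"rx": 10,"ry": 0,"rz": 0,"fingers": 1},
    {"dx": 0,"dy": 6,"dz": 17,"rx": 10,"ry": 0,"rz": 0,"fingers": 1},
  ],
)

```text
time: 19.85
eef_pos: [0.5869, 0.0396, 0.2492]
tcp_rot: [-2.22, 2.219, -0.002]
force: [-0.3, -0.3, -0.2]
width: 0.998
finger_force: 0.0
```

```bash
python3 - <<'E'
from h import *
w=snap('wrist','w13.png');hsv=cv2.cvtColor(w['color'],cv2.COLOR_BGR2HSV)
s=robot.sense();print(s['eef_pos'],s['joint_pos'],s['time'])
a=panz(w,.117,.13,(.54,.64,-.12,-.02));print((a[0]+a[1])/2)
print(panz(w,.098,.114,(.5,.66,-.15,-.01)))
print('red',redc(w))
def ring(m,r,c0):
    v,u=np.nonzero(m);q=ray(w,u,v,.046)[:,:2];d=np.hypot(*(q-c0).T);k=(d>r-.01)&(d<r+.01);q=q[k]
    print(fitring(q,r) if k.sum()>20 else k.sum(),q.min(0),q.max(0))
ring(cv2.inRange(hsv,(0,0,170),(180,40,255)),.0675,[.415,-.072])
ring(cv2.inRange(hsv,(12,120,100),(25,255,255)),.0655,[.585,-.072])
# knob area
P=cloud(w);k=(np.hypot(P[...,0]-.5,P[...,1]+.1975)<.045)&(P[...,2]>.068)&(P[...,2]<.09);v,u=np.nonzero(k);print('knob px',len(u),u.min() if len(u) else 0)
if len(u)>20:
    print(cv2.minAreaRect(P[k][:,:2].astype(np.float32)),cv2.fitLine(P[k][:,:2].astype(np.float32),cv2.DIST_L2,0,.01,.01).ravel())
E
```

```text
[0.5860666  0.03946748 0.24762021] [ 3.99675773e-01  2.13733838e-01 -1.84392361e-01 -3.22790234e-04
 -1.17180264e+00 -3.98987680e-01] 19.9
[ 0.5858  -0.07195  0.124  ]
(array([ 0.5265, -0.0972,  0.103 ]), array([ 0.6451, -0.0128,  0.112 ]), (np.int64(226), np.int64(423), np.int64(0), np.int64(147)), 22611)
red (array([ 0.4366, -0.0561]), np.float64(0.0428), 69)
(array([ 0.4159, -0.0712]), np.float64(0.00048), 93) [ 0.41748359 -0.10822281] [ 0.47735303 -0.0030575 ]
(array([ 0.586 , -0.0691]), np.float64(0.00062), 334) [ 0.53078897 -0.03221388] [ 0.64204174 -0.00278281]
knob px 0 0
```

Both pans are placed: saucepan at (0.5858,-0.072) against ring centre (0.586,-0.070). Now I'm moving over to look at the knob.

Call:
servo_tool(
  steps=[
    {"dx": -2,"dy": -3,"dz": 0,"rx": 0,"ry": 0,"rz": 0,"fingers": 1},
    {"dx": -4,"dy": -7,"dz": 0,"rx": 0,"ry": 0,"rz": 0,"fingers": 1},
    {"dx": -6,"dy": -11,"dz": 0,"rx": 0,"ry": 0,"rz": 0,"fingers": 1},
    {"dx": -8,"dy": -15,"dz": 0,"rx": 0,"ry": 0,"rz": 0,"fingers": 1},
    {"dx": -8.6,"dy": -17,"dz": 0,"rx": 0,"ry": 0,"rz": 0,"fingers": 1},
    {"dx": -8.6,"dy": -17,"dz": 0,"rx": 0,"ry": 0,"rz": 0,"fingers": 1},
    {"dx": -8.6,"dy": -17,"dz": 0,"rx": 0,"ry": 0,"rz": 0,"fingers": 1},
  ],
)

```text
time: 20.78
eef_pos: [0.5001, -0.1309, 0.2464]
tcp_rot: [2.221, -2.221, -0.002]
force: [0.2, -0.2, -0.2]
width: 1.001
finger_force: 0.0
```

```bash
python3 - <<'E'
from h import *
w=snap('wrist','w14.png');hsv=cv2.cvtColor(w['color'],cv2.COLOR_BGR2HSV)
s=robot.sense();print(s['eef_pos'],s['tcp_rot'],s['joint_pos'],s['time'])
P=cloud(w);d=np.hypot(P[...,0]-.5,P[...,1]+.1975)
k=(d<.045)&(P[...,2]>.068)&(P[...,2]<.09);v,u=np.nonzero(k);print('bar px',len(u))
q=P[k][:,:2].astype(np.float32);r=cv2.minAreaRect(q);print(r,np.median(P[k][:,2]));print(cv2.boxPoints(r));f=cv2.fitLine(q,cv2.DIST_L2,0,.01,.01).ravel();print(f)
k=(d<.05)&(P[...,2]>.053)&(P[...,2]<.064);print('disc',cv2.minEnclosingCircle(P[k][:,:2].astype(np.float32)))
m=(d<.05)&((cv2.inRange(hsv,(0,130,80),(8,255,255))|cv2.inRange(hsv,(172,130,80),(180,255,255)))>0);print('red mark',m.sum(),P[m].mean(0) if m.any() else '')
E
```

```text
[ 0.50024545 -0.13077181  0.24656474] [ 2.22144338e+00 -2.22015888e+00 -1.43567633e-03] [ 1.24210829e-01  9.74460668e-02 -3.28733046e-01 -1.81564192e-04
 -1.14589304e+00 -1.23557478e-01] 20.825
bar px 1392
((0.500229001045227, -0.19693048298358917), (0.012996206060051918, 0.05002637952566147), 30.57505989074707) 0.08094080649635649
[[ 0.48191097 -0.17870042]
 [ 0.5073578  -0.2217713 ]
 [ 0.51854706 -0.21516055]
 [ 0.49310023 -0.17208967]]
[ 0.507945   -0.8613895   0.5004524  -0.19758259]
disc ((0.5003352761268616, -0.19694334268569946), 0.026607990264892578)
red mark 148 [ 0.50521476 -0.2125723   0.19335725]
```

The bar is centred at (0.500,-0.197), 13 x 50 mm with its top at 0.081, and its mark end points at -59.4°. So the knob stands at about 1.04 rad. I align and descend.

Call:
servo_tool(
  steps=[
    {"dx": 0,"dy": -2.2,"dz": 0,"rx": 0,"ry": 0,"rz": 10,"fingers": 1},
    {"dx": 0,"dy": -4.4,"dz": 0,"rx": 0,"ry": 0,"rz": 20,"fingers": 1},
    {"dx": 0,"dy": -6.6,"dz": 0,"rx": 0,"ry": 0,"rz": 30.6,"fingers": 1},
    {"dx": 0,"dy": -6.6,"dz": -4,"rx": 0,"ry": 0,"rz": 30.6,"fingers": 1},
    {"dx": 0,"dy": -6.6,"dz": -8,"rx": 0,"ry": 0,"rz": 30.6,"fingers": 1},
    {"dx": 0,"dy": -6.6,"dz": -12,"rx": 0,"ry": 0,"rz": 30.6,"fingers": 1},
    {"dx": 0,"dy": -6.6,"dz": -15,"rx": 0,"ry": 0,"rz": 30.6,"fingers": 1},
    {"dx": 0,"dy": -6.6,"dz": -16.8,"rx": 0,"ry": 0,"rz": 30.6,"fingers": 1},
    {"dx": 0,"dy": -6.6,"dz": -16.8,"rx": 0,"ry": 0,"rz": 30.6,"fingers": 1},
    {"dx": 0,"dy": -6.6,"dz": -16.8,"rx": 0,"ry": 0,"rz": 30.6,"fingers": 1},
  ],
)

```text
time: 22.08
eef_pos: [0.5009, -0.1972, 0.0799]
tcp_rot: [-2.73, 1.555, -0.001]
force: [-0.6, -0.3, 1.1]
width: 1.001
finger_force: 0.0
```

Call:
servo_tool(
  force=20,
  steps=[
    {"dx": 0,"dy": 0,"dz": 0,"rx": 0,"ry": 0,"rz": 0,"fingers": 0.5},
    {"dx": 0,"dy": 0,"dz": 0,"rx": 0,"ry": 0,"rz": 0,"fingers": 0.3},
    {"dx": 0,"dy": 0,"dz": 0,"rx": 0,"ry": 0,"rz": 0,"fingers": 0.1},
    {"dx": 0,"dy": 0,"dz": 0,"rx": 0,"ry": 0,"rz": 0,"fingers": 0.1},
    {"dx": 0,"dy": 0,"dz": 0,"rx": 0,"ry": 0,"rz": 0,"fingers": 0.1},
    {"dx": 0,"dy": 0,"dz": 0,"rx": 0,"ry": 0,"rz": 0,"fingers": 0.1},
    {"dx": 0,"dy": 0,"dz": 0,"rx": 0,"ry": 0,"rz": 0,"fingers": 0.1},
  ],
)

```text
time: 22.95
eef_pos: [0.5011, -0.1972, 0.0797]
tcp_rot: [-2.728, 1.556, -0.002]
force: [2.3, 5.0, 2.7]
width: 0.145
finger_force: 24.9
```

The bar is gripped (12 mm). I turn it anticlockwise by 60°.

Call:
servo_tool(
  steps=[
    {"dx": 0,"dy": 0,"dz": 0,"rx": 0,"ry": 0,"rz": 6,"fingers": 0.1},
    {"dx": 0,"dy": 0,"dz": 0,"rx": 0,"ry": 0,"rz": 13,"fingers": 0.1},
    {"dx": 0,"dy": 0,"dz": 0,"rx": 0,"ry": 0,"rz": 20,"fingers": 0.1},
    {"dx": 0,"dy": 0,"dz": 0,"rx": 0,"ry": 0,"rz": 27,"fingers": 0.1},
    {"dx": 0,"dy": 0,"dz": 0,"rx": 0,"ry": 0,"rz": 34,"fingers": 0.1},
    {"dx": 0,"dy": 0,"dz": 0,"rx": 0,"ry": 0,"rz": 41,"fingers": 0.1},
    {"dx": 0,"dy": 0,"dz": 0,"rx": 0,"ry": 0,"rz": 48,"fingers": 0.1},
    {"dx": 0,"dy": 0,"dz": 0,"rx": 0,"ry": 0,"rz": 54,"fingers": 0.1},
    {"dx": 0,"dy": 0,"dz": 0,"rx": 0,"ry": 0,"rz": 58,"fingers": 0.1},
    {"dx": 0,"dy": 0,"dz": 0,"rx": 0,"ry": 0,"rz": 60,"fingers": 0.1},
    {"dx": 0,"dy": 0,"dz": 0,"rx": 0,"ry": 0,"rz": 60,"fingers": 0.1},
  ],
)

```text
time: 24.32
eef_pos: [0.5018, -0.1963, 0.0797]
tcp_rot: [-3.14, -0.017, -0.005]
force: [4.1, 10.1, 2.6]
width: 0.144
finger_force: 25.1
```

```bash
python3 - <<'E'
from h import *
from scipy.spatial.transform import Rotation as R
s=robot.sense();x=R.from_rotvec(s['tcp_rot']).as_matrix()[:,0];print(s['eef_pos'],s['force'],s['ft_torque'],np.degrees(np.arctan2(x[1],x[0])),s['joint_pos'][5])
E
```

```text
[ 0.501811   -0.1963348   0.07973463] [ 4.1345407  10.14136375  2.56317203] [ 3.91839123 -1.29808223 -0.24713793] 0.610903257565536 1.5927813652763771
```

Call:
servo_tool(
  steps=[
    {"dx": 0,"dy": 0,"dz": 0,"rx": 0,"ry": 0,"rz": 1.5,"fingers": 0.1},
    {"dx": 0,"dy": 0,"dz": 0,"rx": 0,"ry": 0,"rz": 2.5,"fingers": 0.1},
    {"dx": 0,"dy": 0,"dz": 0,"rx": 0,"ry": 0,"rz": 2.5,"fingers": 0.1},
    {"dx": 0,"dy": 0,"dz": 0,"rx": 0,"ry": 0,"rz": 2.5,"fingers": 0.1},
  ],
)

```text
time: 24.82
eef_pos: [0.5018, -0.1963, 0.0798]
tcp_rot: [-3.139, -0.083, -0.006]
force: [4.0, 10.5, 2.7]
width: 0.144
finger_force: 33.9
```

```bash
python3 - <<'E'
from h import *
from scipy.spatial.transform import Rotation as R
s=robot.sense();x=R.from_rotvec(s['tcp_rot']).as_matrix()[:,0];print(s['eef_pos'],s['force'],s['ft_torque'],np.degrees(np.arctan2(x[1],x[0])))
E
```

```text
[ 0.50183498 -0.19630593  0.07976794] [ 4.04593926 10.46883281  2.70951776] [ 3.91611579 -1.28754299 -0.76060908] 3.0212993854052037
```

The torque rises against the stop. I release and rise, and move so that the camera sees the knob.

Call:
servo_tool(
  steps=[
    {"dx": 0,"dy": 0,"dz": 0,"rx": 0,"ry": 0,"rz": 0,"fingers": 0.5},
    {"dx": 0,"dy": 0,"dz": 0,"rx": 0,"ry": 0,"rz": 0,"fingers": 1},
    {"dx": 0,"dy": 0,"dz": 0,"rx": 0,"ry": 0,"rz": 0,"fingers": 1},
    {"dx": 0,"dy": 0,"dz": 0,"rx": 0,"ry": 0,"rz": 0,"fingers": 1},
    {"dx": 0,"dy": 0,"dz": 4,"rx": 0,"ry": 0,"rz": 0,"fingers": 1},
    {"dx": 0,"dy": 0,"dz": 9,"rx": 0,"ry": 0,"rz": 0,"fingers": 1},
    {"dx": -3,"dy": 0,"dz": 14,"rx": 0,"ry": 0,"rz": 0,"fingers": 1},
    {"dx": -6,"dy": 0,"dz": 18,"rx": 0,"ry": 0,"rz": 0,"fingers": 1},
    {"dx": -7,"dy": 0,"dz": 20,"rx": 0,"ry": 0,"rz": 0,"fingers": 1},
    {"dx": -7,"dy": 0,"dz": 20,"rx": 0,"ry": 0,"rz": 0,"fingers": 1},
    {"dx": -7,"dy": 0,"dz": 20,"rx": 0,"ry": 0,"rz": 0,"fingers": 1},
  ],
)

```text
time: 26.2
eef_pos: [0.4299, -0.1975, 0.2786]
tcp_rot: [-3.14, -0.084, 0.001]
force: [0.9, 0.0, -1.0]
width: 1.0
finger_force: 0.0
```

```bash
python3 - <<'E'
from h import *
w=snap('wrist','w15.png')
s=robot.sense();print(s['eef_pos'],s['force'],s['joint_vel'].round(3),s['time'])
P=cloud(w);d=np.hypot(P[...,0]-.5,P[...,1]+.197)
k=(d<.045)&(P[...,2]>.068)&(P[...,2]<.09);q=P[k][:,:2].astype(np.float32);print(len(q),cv2.minAreaRect(q));f=cv2.fitLine(q,cv2.DIST_L2,0,.01,.01).ravel();print(f,np.degrees(np.arctan2(f[1],f[0])))
a=panz(w,.117,.13,(.54,.64,-.12,-.02));print('sauce knob',(a[0]+a[1])/2,a[3])
print('red',redc(w)); 
t=snap('top');print('red top',redc(t))
P=cloud(t);hsv=cv2.cvtColor(t['color'],cv2.COLOR_BGR2HSV);m=(cv2.inRange(hsv,(95,100,60),(125,255,255))>0)&(P[...,2]>.08)&(P[...,2]<.1);print('blue',m.sum(),P[m].min(0),P[m].max(0))
E
```

```text
[ 0.42996408 -0.19746783  0.27817931] [-0.47745652  0.78606054 -0.05180919] [ 0.001  0.012  0.     0.    -0.002  0.   ] 26.25
1146 ((0.5001534223556519, -0.19693180918693542), (0.012957964092493057, 0.049809250980615616), 89.84204864501953)
[ 0.9999964  -0.00267086  0.50096285 -0.19690979] -0.15302902Traceback (most recent call last):
  File "<stdin>", line 6, in <module>
  File "h.py", line 44, in panz
    return q.min(0).round(4),q.max(0).round(4),(u.min(),u.max(),v.min(),v.max()),len(q)
           ~~~~~^^^
    return umr_minimum(a, axis, None, out, keepdims, initial, where)
ValueError: zero-size array to reduction operation minimum which has no identity
```

```bash
python3 - <<'E'
from h import *
c=snap('scene');print('red scene',redc(c))
def ext(n,c,lo,hi,b):
    try: a=panz(c,lo,hi,b);print(n,(a[0]+a[1])/2,a[1]-a[0],a[3])
    except ValueError: print(n,'hidden')
for nm in('scene','top'):
    c=snap(nm);print(nm)
    ext('sauce lid knob',c,.117,.13,(.54,.64,-.13,-.01));ext('sauce rim',c,.1,.112,(.51,.66,-.15,.01))
    ext('red lid knob',c,.112,.124,(.38,.45,-.12,-.02));ext('red rim',c,.094,.106,(.34,.49,-.14,0))
    ext('blue rim',c,.08,.1,(.33,.49,.09,.25))
E
```

```text
red scene (array([ 0.3864, -0.0911]), np.float64(0.0809), 11)
scene
sauce lid knob [ 0.58335 -0.0723   0.1219 ] [0.0223 0.0238 0.0074] 32
sauce rim [ 0.5847  -0.07135  0.1058 ] [0.12   0.1177 0.0114] 514
red lid knob [ 0.4092  -0.07225  0.11675] [0.0216 0.0227 0.0089] 39
red rim [ 0.41275 -0.0707   0.0997 ] [0.1133 0.1114 0.0114] 586
blue rim [0.4072  0.1681  0.08545] [0.1312 0.127  0.0109] 263
top
sauce lid knob hidden
sauce rim hidden
red lid knob hidden
red rim hidden
blue rim [0.4106  0.16805 0.0889 ] [0.1268 0.1263 0.0176] 325
```

The scene camera puts the saucepan at (0.585,-0.071), the red pan at (0.413,-0.071) and the blue pan where it started. The knob is at 0°, and the lids are level and seated. I hand in.

```bash
python3 -c "
from station import order; print(order.finish_job())"
```

```text
the job is handed in; nothing more can be done
None
```

The job is handed in at about 26 s of the 67 s allowed: the red pan is about 2–3 mm off the free zone's centre, the saucepan is within about 2–3 mm of the simmer zone's centre, the knob is at its stop, both lids are seated, and the blue pan is unmoved.

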